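# Feel along the ground spot welds on a sprung strap

## Task

Feel whether the spot welds on the dog-legged strap (the one with the eye) have been ground smooth: with the closed fingers, run the fingertips lightly along the top of the strap, over all five weld marks in order from the eye end, and on towards the black clip. Stop close beside the clip without pushing it, and finish with the fingertips still resting lightly on the strap there, so that the program ends while holding this touch. Do not lift the strap, touch the straight bar or its stand, or disturb the tin, jar, pot and brush.

Things in the scene. Friction and masses are not known exactly. Their poses are not given: they have to be found in the camera images.
- stand: Stand of the strap, wooden base 200 x 70 x 10 mm fixed to the bench, origin under its centre. Two coil springs carry the strap: it moves only straight up and down, staying level; it sinks 1 mm for each 0.6 N pressed anywhere on it, 16 mm at most (about 10 N), and springs back.
- strap: The work: level steel strap, 24 mm wide, 6 mm thick, top face 66 mm above the bench. Origin on its underside, z up, x along it away from the eye. In plan (local x, y in mm) the centre line runs from an eye (flat ring, 44 mm outside, 22 mm hole) centred at (-108, 20) straight to (-45, 20), slants to (-5, -20), then goes straight to the plain end at (130, -20).
- mark1 (a point): point on the strap's top face, at the centre of the first dark round spot-weld mark (10 mm across, flush) counted from the eye end; local (-76, 20) mm
- mark2 (a point): point on the strap's top face, at the centre of the second dark round spot-weld mark (10 mm across, flush) counted from the eye end; local (-45, 20) mm, at the first bend
- mark3 (a point): point on the strap's top face, at the centre of the third dark round spot-weld mark (10 mm across, flush) counted from the eye end; local (-25, 0) mm, halfway along the slanted part
- mark4 (a point): point on the strap's top face, at the centre of the fourth dark round spot-weld mark (10 mm across, flush) counted from the eye end; local (-5, -20) mm, at the second bend
- mark5 (a point): point on the strap's top face, at the centre of the fifth dark round spot-weld mark (10 mm across, flush) counted from the eye end; local (27, -20) mm. From the fourth mark past the fifth the strap runs straight to the clip
- clip: Black clip straddling the strap between the fifth mark and the plain end, at 75 to 115 mm of the strap's local x: 14 mm along the strap, 36 mm across, 8 mm above its top face (15 mm with the small steel screw). Origin at its middle, level with the strap's top face; axes as the strap's. It slides along the strap if pushed with more than about 8 N.
- plain_stand: Leave alone: a like stand (wooden base 200 x 70 x 10 mm, origin under its centre, local x along the bar) that carries a straight steel bar 230 x 24 x 6 mm without eye, marks or clip, its top 66 mm above the bench.
- tin: bystander: steel paint tin, 90 mm across, 110 mm high, loose; origin under its centre
- jar: bystander: white jar, 60 mm across, 85 mm high, loose; origin under its centre
- pot: bystander: open white mixing pot, 76 mm across, 80 mm high, loose; origin under its centre
- brush: bystander: paint brush about 0.2 m long lying on the bench, loose; local x along it

How it is judged:
On the way, in this order (a step that is already met when the one before it is completed fails the run):
1. the fingertips touch the strap at mark 1, counted from the eye (contact force between the fingers and strap above 0.3 N and horizontal distance between the grasp point and mark1 below 0.013 m), for 0.05 s.
2. the fingertips touch the strap at mark 2, counted from the eye (contact force between the fingers and strap above 0.3 N and horizontal distance between the grasp point and mark2 below 0.013 m), for 0.05 s.
3. the fingertips touch the strap at mark 3, counted from the eye (contact force between the fingers and strap above 0.3 N and horizontal distance between the grasp point and mark3 below 0.013 m), for 0.05 s.
4. the fingertips touch the strap at mark 4, counted from the eye (contact force between the fingers and strap above 0.3 N and horizontal distance between the grasp point and mark4 below 0.013 m), for 0.05 s.
5. the fingertips touch the strap at mark 5, counted from the eye (contact force between the fingers and strap above 0.3 N and horizontal distance between the grasp point and mark5 below 0.013 m), for 0.05 s.
At the end, for the whole second after the job is handed in: The fingertips rest on the strap beside the clip, on the side of the marks, their middle within 45 mm of the clip's middle (seen from above), pressing the strap down by at least 0.5 mm and with 0.3 to 15 N, strap at rest; tin, jar, pot and brush within 20 mm of where they were (contact force between the fingers and strap between 0.3 and 15 N and height (world z) of mark5 below 0.0655 m and horizontal distance between the grasp point and clip below 0.045 m and x of the grasp point in the frame of clip below 0 m and linear speed of strap below 0.01 m/s and distance of each of tin, jar, brush, pot from where it was at the start of the episode below 0.02 m); the arm keeps its last pose, push and grip.
It fails at once if the strap is pressed harder than a light touch (over 18 N) (contact force between the fingers and strap above 18 N).
It fails at once if the strap is lifted (more than 3 mm) (height (world z) of mark5 above 0.069 m).
It fails at once if the clip is pushed (over 6 N) (contact force between the fingers and clip above 6 N).
It fails at once if the straight bar or its stand is touched (contact force between the fingers and plain_stand above 0.5 N).
It fails at once if the tin, jar, pot or brush is disturbed (more than 20 mm) (distance of any of tin, jar, brush, pot from where it was at the start of the episode above 0.02 m).
It also fails if it takes over 35 s, if anything falls off the work surface, if the arm or the gripper's body presses on something with over 40 N, if the wrist force passes 120 N, or if a joint passes its speed limit or range.

## Robot

A 6-joint arm with a two-finger parallel gripper is mounted at the origin on the work surface. World frame = base frame: x ahead of the robot, y to its left, z up, the work surface at z = 0. Lengths are in m, angles in rad, forces in N, time in s.
With the tool pointing down it reaches from about 0.325 to 0.875 m from the base axis. Payload 4.4 kg.
Tool frame: the origin (TCP) lies at the very end of the fingers, on their centre line; the grasp point (between the pads) lies 19 mm behind it; z points along the fingers, y is the line along which they close (so a half turn about z gives the same grasp; the last joint's range is limited). The gripper opens to 85 mm and grips with 20 to 120 N. Pads are 22 mm wide; open, the fingers measure 114 mm over their backs; the gripper's body (76 mm by 85 mm) begins 54 mm behind the grasp point. The pads swing forward as they close: fully open they stand 13 mm farther back than shut.
Start: joints at [1.054, 0.207, 1.542, -0, 1.393, -0.15], TCP at [0.206, 0.537, 0.231] pointing down, gripper open.
Joint ranges: [-2.73, 2.73], [-0.86, 2.22], [0.23, 2.46], [-1.11, 4.25], [0.08, 2.63], [-2.82, 2.82]. Speed limits (rad/s): [2.79, 2.79, 3.14, 3.14, 3.14, 3.14].

## Interface

Orientations are given as a unit quaternion [x, y, z, w].
In Python, from plant import ctrl, vision, workorder gives the robot as it stands.
- The arm moves only by the tool apply_moves, never from a script. Its argument "plan" is a list of rows, each an object of numbers: "rx", "ry", "rz": the turn, a rotation vector about the world's x, y, z in rad; "x", "y", "z": the shift along the world's x, y, z in mm; "jaw": the gripper's target within -1 to 1 (fully open at 1, half-way at 0, shut at -1). A call has 1 to 8 rows; each row shifts and turns the commanded pose from where the row before left it; what a row does not reach is not made up. A row lasts 1/8 s, in which the tool goes at most 62.5 mm and 10.7 degrees, less where a joint would pass 70% of its speed; a pose out of reach is approached as far as the arm can. A call is refused whole if a number of a shift passes 62.5 or a number of a turn 0.188, either way. A call with a gripper value outside its range is refused whole. The fingers move at their own pace and stop on an object; "grip_force" is the grip in N (left out, the last holds). Time passes only in rows, so rows that do not move let the fingers close. It gives the time, the measured TCP pose, the force, the opening and the grip force at its end, in the units of the state.
- ctrl.state(): the state, without advancing time (a new reading comes with each control period).
- vision.read_camera(name): name is "side" or "top" or "wrist"; returns a dict with "frame" (420x560x3 uint8, red, green, blue), "depth" (420x560 float32, m along the optical axis (not along the pixel's ray), 0 where there is no reading), "camera_matrix" (3x3 intrinsics, pixels), "world_to_cam" (4x4, takes a point from world to camera coordinates). Camera axes: x right, y up, looking along -z (the intrinsics and any distortion apply to the point x, -y, -z); pixel columns grow to the right and rows downward; lengths in m; the calibration is good to about 2 mm. A picture is of the moment at which its call begins.
- workorder.close_job(): hands the job in; it is judged then, once.
The state is a dict: "time_s": time; "joint_pos": joint angles; "qd": joint speeds; "effort": joint torques, N m; "tool_pos": TCP position; "ee_rot": TCP orientation; "contact_force": force on the tool from outside, world axes, zero at the start; "moment": the same for the moment, N m; "grip_width": finger opening in m; "finger_force": force on a finger pad.
Only numpy, scipy, OpenCV 4.12 (cv2) and the standard library are available. Lean on these libraries where they do the work, as an engineer would, in place of code of your own. Each camera call takes 0.05 s, during which the arm holds its last target. There are 200 camera calls.

## Working session

There is one attempt and no reset: what is moved stays moved. The work goes in short steps, Python scripts to look and compute and a tool call to move; the robot and the scene stay as the last step left them, time stands still between calls to the robot, and variables do not carry over. Pictures are saved under pics/ and viewed, at most 10 in all, crops included, and the job is handed in when it is done.

Besides the shell and the picture viewer there is one more tool, called after "Call:" by a JSON object that holds its "name" and its "arguments", one argument or row to a line. apply_moves: Moves the arm, as the interface text tells. Its arguments: {"type":"object","properties":{"plan":{"type":"array","items":{"type":"object","properties":{"rx":{"type":"number"},"ry":{"type":"number"},"rz":{"type":"number"},"x":{"type":"number"},"y":{"type":"number"},"z":{"type":"number"},"jaw":{"type":"number"}}}},"grip_force":{"type":"number"}},"required":["plan"]}

```bash
mkdir -p pics; ls; cat > h.py <<'E'
import numpy as np, cv2
from plant import ctrl, vision, workorder
def snap(n,tag):
    c=vision.read_camera(n); cv2.imwrite(f'pics/{tag}.png',c['frame'][:,:,::-1]); np.savez(f'pics/{tag}.npz',**c); return c
def load(tag): return dict(np.load(f'pics/{tag}.npz'))
def ray(c,u,v):
    K=c['camera_matrix'];T=np.linalg.inv(c['world_to_cam'])
    d=np.linalg.inv(K)@np.array([u,v,1.]); d=np.array([d[0],-d[1],-d[2]])
    return T[:3,3],T[:3,:3]@d
def atz(c,u,v,z):
    o,d=ray(c,u,v); return o+d*(z-o[2])/d[2]
def bydepth(c,u,v):
    o,d=ray(c,u,v); return o+d*c['depth'][int(v),int(u)]
def proj(c,p):
    q=c['world_to_cam']@np.append(p,1); k=c['camera_matrix']@np.array([q[0],-q[1],-q[2]]); return k[:2]/k[2]
E
python3 - <<'E'
from h import *
for n in('top','side'): snap(n,n)
s=ctrl.state(); print(s['time_s'],s['tool_pos'],s['ee_rot'],s['grip_width'],s['contact_force'])
E
```

```text
pics
0.1 [0.20531647 0.53634389 0.23022873] [ 1.81858532e-01  9.83324138e-01 -9.98782461e-04 -3.42063663e-04] 0.08531715137022616 [ 0.02895555 -1.00452567 -0.71791063]
```

View pics/top.png

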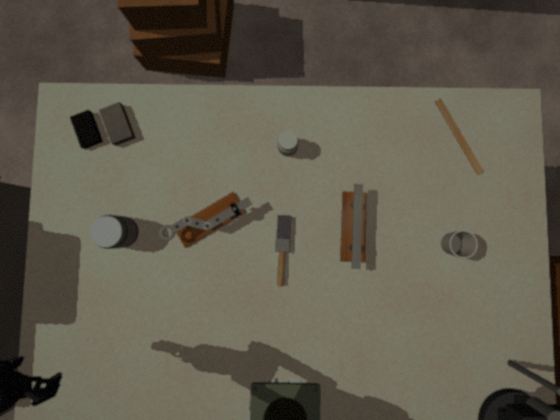

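View pics/side.png

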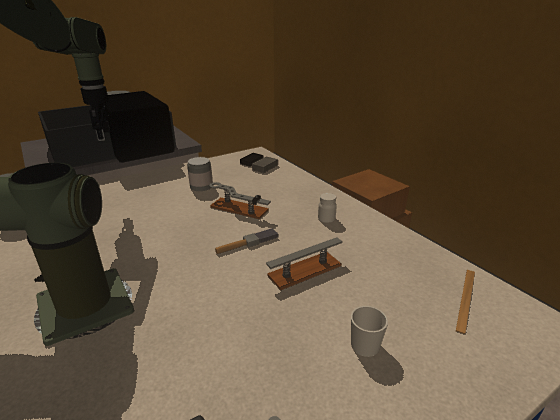

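The top view shows the eye of the strap at about (166,233), its clip at (237,208), the tin at (110,232) and the straight bar at (357,227). The side view shows the same layout: strap near (240,195), tin (200,173). Next I enlarge the strap in the top view.

```bash
python3 - <<'E'
from h import *
c=load('top'); 
im=cv2.resize(c['frame'][180:260,150:270,::-1],None,fx=6.5,fy=6.5,interpolation=cv2.INTER_CUBIC); cv2.imwrite('pics/tz.png',np.clip(im.astype(float)*1.7,0,255))
for n,u,v,z in(('eye',166,233,.066),('clip',237,208,.074),('tin',108,232,.11),('jar',288,140,.085),('brush',283,235,.01),('bar',357,227,.066)): print(n,atz(c,u,v,z).round(3),bydepth(c,u,v).round(3))
s=load('side'); print(proj(s,atz(c,237,208,.074)),proj(s,atz(c,166,233,.066)))
E
```

```text
eye [0.503 0.328 0.066] [0.504 0.347 0.003]
clip [0.573 0.136 0.074] [0.574 0.136 0.07 ]
tin [0.504 0.465 0.11 ] [0.504 0.466 0.109]
jar [0.76  0.    0.085] [0.759 0.    0.086]
brush [0.502 0.011 0.01 ] [0.502 0.011 0.017]
bar [ 0.526 -0.19   0.066] [ 0.526 -0.19   0.065]
[256.99978891 197.75848125] [213.6440642  184.27702668][ WARN:0@0.362] global loadsave.cpp:1063 imwrite_ Unsupported depth image for selected encoder is fallbacked to CV_8U.
```

View pics/tz.png

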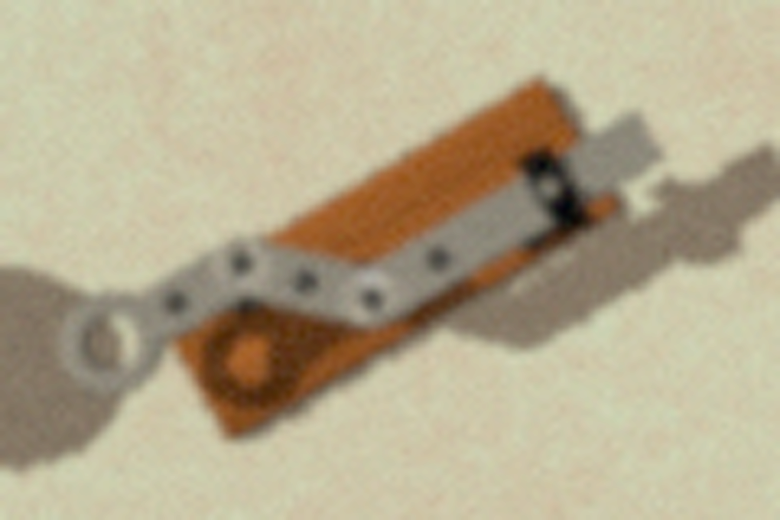

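```bash
cat >> h.py <<'E'
L=np.array([[-108,20],[-76,20],[-45,20],[-25,0],[-5,-20],[27,-20]])/1000
def fit(P):
    a,b=L.mean(0),P.mean(0); U,S,V=np.linalg.svd((L-a).T@(P-b)); R=(U@V).T
    if np.linalg.det(R)<0: V[-1]*=-1; R=(U@V).T
    return R,b-R@a,np.linalg.norm((L@R.T+b-R@a)-P,axis=1)
E
python3 - <<'E'
from h import *
c=load('top')
px=np.array([(110,343),(176,302),(241,264),(306,282),(371,297),(437,259),(552,187)])/6.5-.5+[150.5-.0,180.5]-.0
P=np.array([atz(c,*p,.066)[:2] for p in px])
R,t,e=fit(P[:6]); print(R,t,np.degrees(np.arctan2(R[1,0],R[0,0])),e*1000)
print((L@R.T+t).round(4)); print('clip local',R.T@(P[6]-t)); np.savez('pose.npz',R=R,t=t)
s=ctrl.state();from scipy.spatial.transform import Rotation as Ro
print(Ro.from_quat(s['ee_rot']).as_matrix().round(3))
d=c['depth']; print([bydepth(c,*p)[2].round(4) for p in px[1:6]])
E
```

```text
[[ 0.52442287  0.85145796]
 [-0.85145796  0.52442287]] [0.54404054 0.22325596] -58.37060100991979 [0.41149032 0.34399914 0.3043419  0.3426994  0.31044311 0.35130412]
[[0.5044 0.3257]
 [0.5212 0.2985]
 [0.5375 0.2721]
 [0.5309 0.2445]
 [0.5244 0.217 ]
 [0.5412 0.1898]]
clip local [ 0.08314719 -0.01871867]
[[-0.934  0.358 -0.001]
 [ 0.358  0.934 -0.002]
 [ 0.    -0.002 -1.   ]]
[np.float64(0.0672), np.float64(0.0728), np.float64(0.0679), np.float64(0.0657), np.float64(0.0688)]
```

Call:
{"name": "apply_moves", "arguments": {
  "plan": [
    {"x": 50, "y": -30, "jaw": -1},
    {"x": 50, "y": -40, "jaw": -1},
    {"x": 50, "y": -40, "jaw": -1},
    {"x": 50, "y": -40, "jaw": -1},
    {"x": 40, "y": -40, "jaw": -1},
    {"jaw": -1}
  ],
  "grip_force": 20
}}

```text
invalid input
```

Call:
{"name": "apply_moves", "arguments": {
  "plan": [
    {"x": 50, "y": -30, "z": 0, "rx": 0, "ry": 0, "rz": -0.11, "jaw": -1},
    {"x": 50, "y": -40, "z": 0, "rx": 0, "ry": 0, "rz": -0.11, "jaw": -1},
    {"x": 50, "y": -40, "z": 0, "rx": 0, "ry": 0, "rz": -0.11, "jaw": -1},
    {"x": 50, "y": -40, "z": 0, "rx": 0, "ry": 0, "rz": -0.11, "jaw": -1},
    {"x": 40, "y": -40, "z": 0, "rx": 0, "ry": 0, "rz": -0.11, "jaw": -1},
    {"x": 0, "y": 0, "z": 0, "rx": 0, "ry": 0, "rz": -0.1, "jaw": -1},
    {"x": 0, "y": 0, "z": 0, "rx": 0, "ry": 0, "rz": 0, "jaw": -1}
  ],
  "grip_force": 20
}}

```text
time_s: 0.98
tool_pos: [0.4423, 0.349, 0.2306]
ee_rot: [0.487, 0.874, -0.001, -0.0]
contact_force: [-0.1, 0.2, 0.2]
grip_width: 0.0001
finger_force: 0.0
```

```bash
python3 - <<'E'
from h import *
c=snap('wrist','w1'); q=np.load('pose.npz')
print([proj(c,np.append(p,.066)).round(0) for p in L@q['R'].T+q['t']])
E
```

```text
[array([323., 241.]), array([322., 267.]), array([321., 292.]), array([304., 307.]), array([286., 321.]), array([286., 344.])]
```

View pics/w1.png

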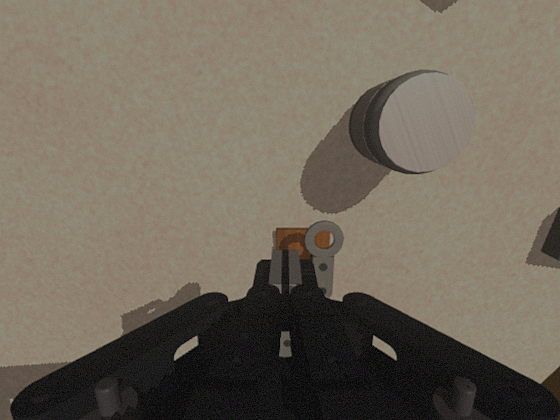

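The wrist view shows the eye at (324,239), mark 1 at (323,267) and mark 5 at (286,343). All are within about 2 px of the prediction from the top view, so the pose is confirmed. Next I go above mark 1.

Call:
{"name": "apply_moves", "arguments": {
  "plan": [
    {"x": 20, "y": -13, "z": -15, "rx": 0, "ry": 0, "rz": 0, "jaw": -1},
    {"x": 20, "y": -13, "z": -30, "rx": 0, "ry": 0, "rz": 0, "jaw": -1},
    {"x": 20, "y": -12, "z": -30, "rx": 0, "ry": 0, "rz": 0, "jaw": -1},
    {"x": 19, "y": -12, "z": -30, "rx": 0, "ry": 0, "rz": 0, "jaw": -1},
    {"x": 0, "y": 0, "z": -30, "rx": 0, "ry": 0, "rz": 0, "jaw": -1},
    {"x": 0, "y": 0, "z": -10, "rx": 0, "ry": 0, "rz": 0, "jaw": -1},
    {"x": 0, "y": 0, "z": 0, "rx": 0, "ry": 0, "rz": 0, "jaw": -1},
    {"x": 0, "y": 0, "z": 0, "rx": 0, "ry": 0, "rz": 0, "jaw": -1}
  ]
}}

```text
time_s: 2.02
tool_pos: [0.522, 0.3005, 0.0877]
ee_rot: [0.486, 0.874, 0.001, 0.001]
contact_force: [1.0, 0.1, -0.6]
grip_width: -0.0001
finger_force: 0.0
```

Call:
{"name": "apply_moves", "arguments": {
  "plan": [
    {"x": -1, "y": -2, "z": -10, "rx": 0, "ry": 0, "rz": 0, "jaw": -1},
    {"x": 0, "y": 0, "z": -6, "rx": 0, "ry": 0, "rz": 0, "jaw": -1},
    {"x": 0, "y": 0, "z": -3, "rx": 0, "ry": 0, "rz": 0, "jaw": -1},
    {"x": 0, "y": 0, "z": -3, "rx": 0, "ry": 0, "rz": 0, "jaw": -1},
    {"x": 0, "y": 0, "z": -3, "rx": 0, "ry": 0, "rz": 0, "jaw": -1},
    {"x": 0, "y": 0, "z": 0, "rx": 0, "ry": 0, "rz": 0, "jaw": -1}
  ]
}}

```text
time_s: 2.78
tool_pos: [0.52, 0.2978, 0.0614]
ee_rot: [0.486, 0.874, -0.0, -0.0]
contact_force: [-1.7, -0.3, 2.5]
grip_width: -0.0002
finger_force: 1.4
```

Call:
{"name": "apply_moves", "arguments": {
  "plan": [
    {"x": 3.5, "y": -5, "z": 0, "rx": 0, "ry": 0, "rz": 0, "jaw": -1},
    {"x": 3.5, "y": -5, "z": 0, "rx": 0, "ry": 0, "rz": 0, "jaw": -1},
    {"x": 3.5, "y": -5, "z": 0, "rx": 0, "ry": 0, "rz": 0, "jaw": -1},
    {"x": 3.5, "y": -5, "z": 0, "rx": 0, "ry": 0, "rz": 0, "jaw": -1},
    {"x": 3, "y": -5, "z": 0, "rx": 0, "ry": 0, "rz": 0, "jaw": -1},
    {"x": 0, "y": 0, "z": 0, "rx": 0, "ry": 0, "rz": 0, "jaw": -1},
    {"x": 0, "y": 0, "z": 0, "rx": 0, "ry": 0, "rz": 0, "jaw": -1}
  ]
}}

```text
time_s: 3.65
tool_pos: [0.5378, 0.2719, 0.0614]
ee_rot: [0.486, 0.874, -0.0, 0.001]
contact_force: [1.9, -1.1, 3.2]
grip_width: -0.0
finger_force: 1.4
```

Call:
{"name": "apply_moves", "arguments": {
  "plan": [
    {"x": -1.4, "y": -5.5, "z": 0, "rx": 0, "ry": 0, "rz": 0, "jaw": -1},
    {"x": -1.4, "y": -5.5, "z": 0, "rx": 0, "ry": 0, "rz": 0, "jaw": -1},
    {"x": -1.4, "y": -5.5, "z": 0, "rx": 0, "ry": 0, "rz": 0, "jaw": -1},
    {"x": -1.4, "y": -5.5, "z": 0, "rx": 0, "ry": 0, "rz": 0, "jaw": -1},
    {"x": -1.4, "y": -5.5, "z": 0, "rx": 0, "ry": 0, "rz": 0, "jaw": -1},
    {"x": 0, "y": 0, "z": 0, "rx": 0, "ry": 0, "rz": 0, "jaw": -1},
    {"x": 0, "y": 0, "z": 0, "rx": 0, "ry": 0, "rz": 0, "jaw": -1}
  ]
}}

```text
time_s: 4.53
tool_pos: [0.5298, 0.2444, 0.0611]
ee_rot: [0.486, 0.874, -0.001, 0.0]
contact_force: [0.3, -2.2, 3.0]
grip_width: 0.0001
finger_force: 1.5
```

Call:
{"name": "apply_moves", "arguments": {
  "plan": [
    {"x": -1.3, "y": -5.5, "z": 0, "rx": 0, "ry": 0, "rz": 0, "jaw": -1},
    {"x": -1.3, "y": -5.5, "z": 0, "rx": 0, "ry": 0, "rz": 0, "jaw": -1},
    {"x": -1.3, "y": -5.5, "z": 0, "rx": 0, "ry": 0, "rz": 0, "jaw": -1},
    {"x": -1.3, "y": -5.5, "z": 0, "rx": 0, "ry": 0, "rz": 0, "jaw": -1},
    {"x": -1.3, "y": -5.5, "z": 0, "rx": 0, "ry": 0, "rz": 0, "jaw": -1},
    {"x": 0, "y": 0, "z": 0, "rx": 0, "ry": 0, "rz": 0, "jaw": -1},
    {"x": 0, "y": 0, "z": 0, "rx": 0, "ry": 0, "rz": 0, "jaw": -1}
  ]
}}

```text
time_s: 5.4
tool_pos: [0.5233, 0.2169, 0.0611]
ee_rot: [0.486, 0.874, -0.001, 0.0]
contact_force: [0.6, -2.3, 4.0]
grip_width: 0.0
finger_force: 1.5
```

Call:
{"name": "apply_moves", "arguments": {
  "plan": [
    {"x": 3.5, "y": -5.5, "z": 0, "rx": 0, "ry": 0, "rz": 0, "jaw": -1},
    {"x": 3.5, "y": -5.5, "z": 0, "rx": 0, "ry": 0, "rz": 0, "jaw": -1},
    {"x": 3.5, "y": -5.5, "z": 0, "rx": 0, "ry": 0, "rz": 0, "jaw": -1},
    {"x": 3.5, "y": -5.5, "z": 0, "rx": 0, "ry": 0, "rz": 0, "jaw": -1},
    {"x": 3.5, "y": -5, "z": 0, "rx": 0, "ry": 0, "rz": 0, "jaw": -1},
    {"x": 0, "y": 0, "z": 0, "rx": 0, "ry": 0, "rz": 0, "jaw": -1},
    {"x": 0, "y": 0, "z": 0, "rx": 0, "ry": 0, "rz": 0, "jaw": -1}
  ]
}}

```text
time_s: 6.28
tool_pos: [0.5418, 0.1899, 0.0615]
ee_rot: [0.486, 0.874, -0.0, 0.001]
contact_force: [0.7, -3.0, 2.9]
grip_width: -0.0002
finger_force: 1.4
```

Call:
{"name": "apply_moves", "arguments": {
  "plan": [
    {"x": 3, "y": -5, "z": 0, "rx": 0, "ry": 0, "rz": 0, "jaw": -1},
    {"x": 3, "y": -5, "z": 0, "rx": 0, "ry": 0, "rz": 0, "jaw": -1},
    {"x": 3, "y": -5, "z": 0, "rx": 0, "ry": 0, "rz": 0, "jaw": -1},
    {"x": 3, "y": -5, "z": 0, "rx": 0, "ry": 0, "rz": 0, "jaw": -1},
    {"x": 0, "y": 0, "z": 0, "rx": 0, "ry": 0, "rz": 0, "jaw": -1},
    {"x": 0, "y": 0, "z": 0, "rx": 0, "ry": 0, "rz": 0, "jaw": -1}
  ]
}}

```text
time_s: 7.02
tool_pos: [0.5537, 0.1699, 0.0614]
ee_rot: [0.486, 0.874, -0.0, 0.001]
contact_force: [1.5, -1.3, 2.1]
grip_width: 0.0
finger_force: 1.4
```

```bash
python3 - <<'E'
from h import *
c=snap('top','t2'); w=snap('side','s2'); q=np.load('pose.npz'); s=ctrl.state()
p=q['R'].T@(s['tool_pos'][:2]-q['t']); print(s['tool_pos'],s['contact_force'],p)
for z in(.074,.081):print('clip local',q['R'].T@(atz(load('top'),552/6.5+150,187/6.5+180,z)[:2]-q['t']))
a=cv2.resize(c['frame'][170:260,180:280,::-1],(400,360)); b=cv2.resize(w['frame'][130:220,190:290,::-1],(400,360))
cv2.imwrite('pics/end.png',cv2.convertScaleAbs(np.hstack([a,b]),alpha=1.7))
E
```

```text
[0.55358588 0.17011204 0.0614271 ] [ 0.39655942 -1.94877503  2.54959786] [ 0.0502556  -0.01974244]
clip local [ 0.08376486 -0.01974747]
clip local [ 0.08430533 -0.02064767]
```

View pics/end.png

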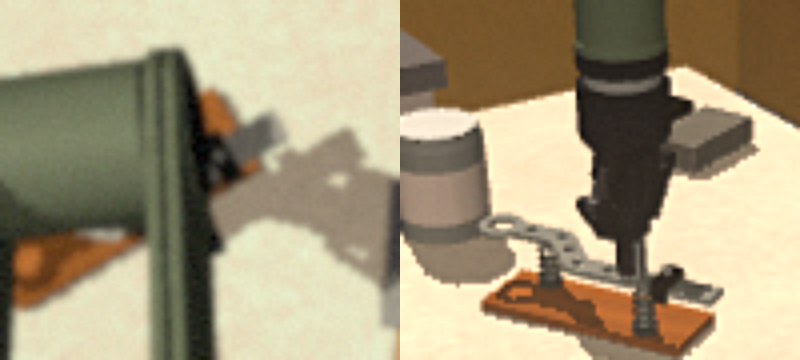

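The side crop (right half) shows the closed fingertips resting on the strap at about (625,270), just short of the black clip at (665,285) and not touching it. In the top crop the arm hides them. The fingertips are about 34 mm from the clip's middle, with the strap pressed down about 4.5 mm at about 2.5 N, so I hand in.

```bash
python3 -c "
from plant import workorder
print(workorder.close_job())"
```

```text
the job is handed in; nothing more can be done
None
```

I ran the closed fingertips over all five weld marks in order and handed the job in with them resting on the strap at about 2.5 N, about 34 mm short of the clip's middle; the result of the judging was not shown.

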